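# Snap the retaining clip onto a microscope specimen holder in its sprung rest

### The arm

A 7-joint arm with a two-finger parallel gripper is mounted at the origin on the work surface. World frame = base frame: x ahead of the robot, y to its left, z up, the work surface at z = 0. Lengths are in m, angles in rad, forces in N, time in s.
With the tool pointing down it reaches from about 0.425 to 0.925 m from the base axis. Payload 6.8 kg.
Tool frame: the origin (TCP) lies midway between the tips of the shut fingers; the grasp point (between the pads) lies 19 mm behind it (ctrl.hold_point_z is the distance from the TCP to the grasp point, in m); z points along the fingers, y is the direction in which the jaws open and shut (so a half turn about z gives the same grasp; the last joint's range is limited). The gripper opens to 85 mm and grips with 20 to 120 N. Pads are 22 mm wide; open, the fingers measure 114 mm over their backs; the gripper's body (76 mm by 85 mm) begins 54 mm behind the grasp point. The pads swing forward as they close: fully open they stand 13 mm farther back than shut.
Start: joints at [-1.248, 0.477, 0.022, 1.555, -0.011, 1.109, -0.083], TCP at [0.282, 0.613, 0.231] pointing down, gripper open.
Joint ranges: [-2.96, 2.96], [-0.34, 2.1], [-1.41, 1.46], [0.24, 2.44], [-1.37, 4.51], [0.17, 1.92], [-2.96, 2.96]. Speed limits (rad/s): [2.39, 2.39, 3.14, 3.14, 3.14, 3.14, 3.14].

### API

Orientations are given as a 3x3 rotation matrix whose columns are the frame's x, y, z axes.
In Python, from station import ctrl, get_image, camera_info gives the robot as it stands.
- The arm moves only by the shell command python3 -m jog 'ROWS' [FORCE]. ROWS is a JSON object of lists of equal length, an entry for each row: "travel": the shift along the tool's x, y, z in m, a list of three; "twist": the turn about the tool's z in rad; "jaw": the closure, from -1 (fully open) to 1 (shut). A call has 1 to 12 rows; each row shifts and turns the commanded pose from where the row before left it, along the tool's axes as they then stand; what a row does not reach is not made up. A row lasts 1/10 s, in which the tool goes at most 50 mm and 8.59 degrees, less where a joint would pass 70% of its speed; a pose out of reach is approached as far as the arm can. A call is refused whole if a number of a shift passes 0.05 or a number of a turn 0.15, either way. A call with a gripper value outside its range is refused whole. The fingers move at their own pace and stop on an object; FORCE is the grip in N (left out, the last holds). Time passes only in rows, so rows that do not move let the fingers close. It gives the time, the measured TCP pose, the force and the opening at its end, in the units of the state.
- ctrl.read_state(): the state, without advancing time (a new reading comes with each control period).
- get_image(name): name is "scene" or "side" or "wrist"; returns (picture, depth): 420x560x3 uint8, red, green, blue; 420x560 float32, m along the optical axis (not along the pixel's ray), 0 where there is no reading.
- camera_info(name): a dict with "intrinsics" (3x3 intrinsics, pixels), "extrinsics" (4x4, takes a point from camera to world coordinates). Camera axes: x right, y up, looking along -z (the intrinsics and any distortion apply to the point x, -y, -z); pixel columns grow to the right and rows downward; lengths in m; the calibration is good to about 2 mm. A picture is of the moment at which its call begins: read the wrist's pose just before it. camera_info takes no time and is no camera call; for the wrist camera it gives the pose at the moment of the call.
- ctrl.hand_in(): hands the job in, once; it reports no verdict.
The state is a dict: "time": time; "joint_pos": joint angles; "joint_velocities": joint speeds; "tau": joint torques, N m; "eef_pos": TCP position; "ee_rot": TCP orientation; "wrist_force": force on the tool from outside, world axes, zero at the start; "wrist_torque": the same for the moment, N m; "gripper_width": opening from 0.0 (shut) to 1.0 (fully open).
Only numpy, scipy, OpenCV 4.12 (cv2) and the standard library are available. Lean on these libraries where they do the work, as an engineer would, in place of code of your own. Each camera call takes 0.05 s, during which the arm holds its last target. There are 200 camera calls.

### The job

Push the small white snap clip straight down over the steel neck between the two collars of the specimen holder until its arms snap past the rod and it sits fully home, tab upright: the rest under the holder is sprung and gives way, so feel for the snap, never drive the rest down onto its stop, and stop leaning on the clip as soon as it is on. Then, still by the tab, pull gently upward until the rest rises about 3 mm above its resting height to prove that the clip holds, let it settle back and let go with the clip still on. Leave the big clip and everything else where it stands.

Things in the scene. Friction and masses are not known exactly. Their poses are not given: they have to be found in the camera images.
- clip_tab (a point): Centre of the grip tab on top of the small white snap clip (an arch open below, standing tab up on its lips; 36 g), 54.3 mm above the table at the start. Tab 12 mm thick (y), 28 mm long (x), 44 mm high (z). x along the bore (same either way round), z up. The arch below is 24 mm long (x), 31 mm wide over the arms (y); its flat top lies 22 mm below this point.
- clip_bore (a point): Centre of the small clip's bore, 39.3 mm straight below clip_tab, 15 mm above the lips' lower edges; same axes. Two sprung arms leave a mouth 19 mm wide, 7.5 mm below the bore's axis, flared below. Pushed on the neck, the lips touch with this point about 15 mm above the neck's axis; the push rises to 11-19 N and falls suddenly as the arms snap past the widest point.
- neck (a point): Centre of the holder's neck, on the rod's axis, 76 mm above the table at rest; moves with the rest. Bare steel rod 24 mm in diameter between two collars (32 mm in diameter, inner faces 17 mm either side). x along the rod to the black handle (40 mm in diameter, ends at 113 mm; brass tip ends at -118 mm), z up. A seated clip has clip_bore here, its bore along x.
- rest (a joint): Sprung rest carrying the holder: 0 at resting height, positive (m) as pressed straight down (stop at 0.025), negative as lifted (stop at -0.006). Spring 1 N per mm either way; it sinks about 11 to 19 mm before the clip snaps on. A clip that is on withstands an upward pull of 5 N.
- rest_base: Fixed grey base plate of the rest, with the rest and holder on it: 150 mm (x, along the rod) by 80 mm (y) by 10 mm; origin at the centre of its underside, straight below the neck. The rest's cross-bar under the rod is 30 mm wide, top at 52 mm; two cradles centred 44 mm either side of the neck along the rod reach up to 80 mm.
- big_clip: Bigger rigid white clip (bore 37 mm, 61 mm high with a short tab, 44 mm wide) for another tube, standing on the table; origin at the centre of its underside. Not to be moved.
- blower: Black rubber blower bulb, 66 mm in diameter, 85 mm high; bystander; origin under its centre.
- grid_box: Small clear square box, 36 x 36 x 18 mm; bystander; origin under its centre.
- specimen_jar: Small glass jar with white lid, 36 mm in diameter, 32 mm high; bystander; origin under its centre.
Mind the look-alikes: they are no part of the job. What is shaped like the rest_base but orange is not meant.

How it is judged:
On the way, in this order (a step that is already met when the one before it is completed fails the run):
1. the clip has snapped onto the neck between the collars, bore centre on the rod's axis within 2.5 mm (x of clip_bore in the frame of neck between -0.008 and 0.008 m and y of clip_bore in the frame of neck between -0.0025 and 0.0025 m and z of clip_bore in the frame of neck between -0.0025 and 0.0025 m), for 0.2 s.
2. the clip, pulled up by its tab, has lifted the rest at least 1.5 mm above its resting height and is still on (all of step 1 and value of joint rest below -0.0015 m and contact force between the fingers and rest_base below 0.5 N), for 0.2 s.
At the end, for the whole second after the job is handed in: The clip is snapped on the neck between the collars (its bore centre within 2.5 mm of the rod's axis across the rod and within 8 mm of the neck's middle along it), its tab upright within 20 degrees, the rest back within 2 mm of its resting height and still, nothing held (all of step 1 and angle between clip_tab's own z axis and vertical below 0.35 rad and value of joint rest between -0.002 and 0.002 m and velocity of joint rest between -0.01 and 0.01 m/s); the robot touches nothing.
It fails at once if the rest is pushed down onto its stop (more than 23 mm, about 23 N) (value of joint rest above 0.023 m).
It fails at once if the holder or its rest takes more than 40 N from any side (contact force between rest_base and anything else above 40 N).
It fails at once if the clip is leant on after it has snapped on (rest still pressed down more than 11 mm, about 11 N) ((x of clip_bore in the frame of neck between -0.008 and 0.008 m and y of clip_bore in the frame of neck between -0.0025 and 0.0025 m and z of clip_bore in the frame of neck between -0.0025 and 0.0025 m) and value of joint rest above 0.011 m).
It fails at once if the big clip is moved by more than 15 mm (distance of big_clip from where it was at the start of the episode above 0.015 m).
It fails at once if a bystander is moved by more than 25 mm (distance of any of blower, grid_box, specimen_jar from where it was at the start of the episode above 0.025 m).
It also fails if it takes over 56 s, if anything falls off the work surface, if the arm or the gripper's body presses on something with over 40 N, if the wrist force passes 120 N, or if a joint passes its speed limit or range.

## Working session

There is one attempt and no reset: what is moved stays moved. The work goes in short steps, Python scripts to look and compute and a shell command to move; the robot and the scene stay as the last step left them, time stands still between calls to the robot, and variables do not carry over. Pictures are saved under pics/ and viewed, about 8 in all and at most 12, crops included, and the job is handed in when it is done.

```bash
mkdir -p pics; ls; cat > h.py <<'E'
import numpy as np,cv2
from station import ctrl,get_image,camera_info
def shot(n,f):
    ci=camera_info(n); im,d=get_image(n); np.savez('pics/'+f+'.npz',im=im,d=d,K=ci['intrinsics'],T=ci['extrinsics'])
    cv2.imwrite('pics/'+f+'.png',im[:,:,::-1]); return im,d,np.array(ci['intrinsics']),np.array(ci['extrinsics'])
def load(f):
    z=np.load('pics/'+f+'.npz'); return z['im'],z['d'],z['K'],z['T']
def ray(K,T,u,v):
    p=np.array([(u-K[0,2])/K[0,0],-(v-K[1,2])/K[1,1],-1.]); return T[:3,3],T[:3,:3]@p
def onz(K,T,u,v,z):
    o,r=ray(K,T,u,v); return o+r*(z-o[2])/r[2]
def cloud(d,K,T):
    v,u=np.mgrid[:d.shape[0],:d.shape[1]]
    c=np.stack([(u-K[0,2])/K[0,0]*d,-(v-K[1,2])/K[1,1]*d,-d],-1)
    return c@T[:3,:3].T+T[:3,3]
def tri(a,b):
    (o1,r1),(o2,r2)=a,b
    s=np.linalg.lstsq(np.stack([r1,-r2],1),o2-o1,rcond=None)[0]
    p,q=o1+s[0]*r1,o2+s[1]*r2; return (p+q)/2,np.linalg.norm(p-q)
E
python3 - <<'E'
from h import *
for n in ['scene','side']:
    im,d,K,T=shot(n,n+'0'); print(n,K.tolist(),T.round(3).tolist(),camera_info(n).keys())
s=ctrl.read_state();print({k:np.round(v,3).tolist() for k,v in s.items()},ctrl.hold_point_z)
a=cv2.imread('pics/scene0.png');b=cv2.imread('pics/side0.png')
E
```

```text
pics
scene [[378.99658504809804, 0.0, 281.8656972923056], [0.0, 378.99658504809804, 208.74123802324073], [0.0, 0.0, 1.0]] [[-0.447, -0.77, 0.454, 1.031], [0.894, -0.391, 0.218, 0.327], [0.01, 0.504, 0.864, 1.002], [0.0, 0.0, 0.0, 1.0]] dict_keys(['intrinsics', 'extrinsics'])
side [[392.6049161895746, 0.0, 277.64717130829706], [0.0, 392.6049161895746, 210.98994815884564], [0.0, 0.0, 1.0]] [[0.997, 0.03, -0.076, 0.483], [-0.08, 0.524, -0.848, -0.742], [0.015, 0.851, 0.525, 0.587], [0.0, 0.0, 0.0, 1.0]] dict_keys(['intrinsics', 'extrinsics'])
{'time': 0.1, 'joint_pos': [-1.248, 0.478, 0.022, 1.556, -0.012, 1.109, -0.083], 'joint_velocities': [-0.002, -0.001, -0.0, -0.004, -0.001, 0.001, 0.001], 'tau': [0.005, -59.776, 1.614, -28.195, 0.013, 0.005, -0.0], 'eef_pos': [0.282, 0.613, 0.23], 'ee_rot': [[-0.909, 0.418, -0.001], [0.418, 0.909, -0.002], [-0.0, -0.002, -1.0]], 'wrist_force': [0.555, -0.092, 0.268], 'wrist_torque': [0.011, -0.01, 0.018], 'gripper_width': 1.005} 0.0187
```

View pics/scene0.png

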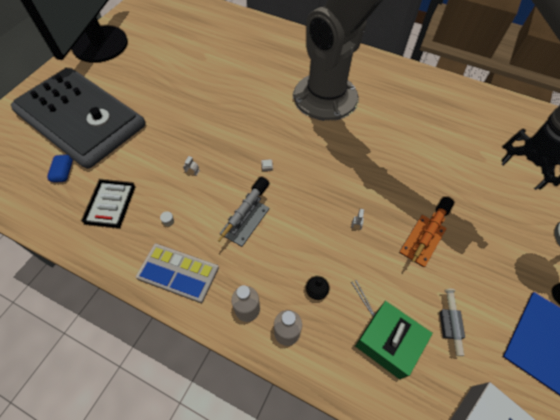

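View pics/side0.png

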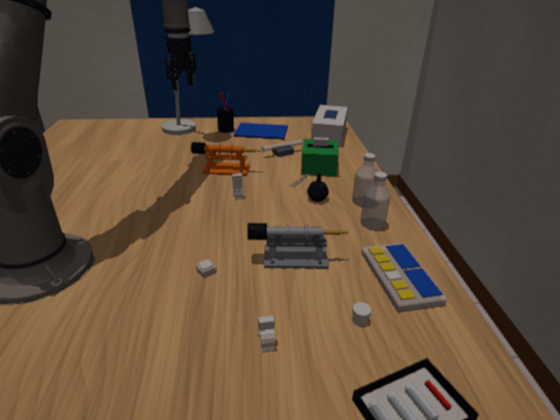

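Two clip candidates: scene (190,163)/side (267,332), and scene (359,217)/side (238,186). The grey rest is at scene (245,215)/side (295,245); the orange one, scene (428,232), is the decoy. A crop and the depth heights will settle which clip is which.

```bash
python3 - <<'E'
from h import *
P={}
for n,boxes in {'scene0':[(165,140,215,185),(335,192,385,237),(210,170,275,250)],'side0':[(245,305,295,360),(215,165,265,205),(240,215,355,272)]}.items():
    im,d,K,T=load(n); c=cloud(d,K,T)
    for x0,y0,x1,y1 in boxes:
        q=c[y0:y1,x0:x1].reshape(-1,3); i=im[y0:y1,x0:x1].reshape(-1,3).astype(int)
        m=(q[:,2]>.012)&(d[y0:y1,x0:x1].ravel()>0); q=q[m]
        print(n,(x0,y0),m.sum(),'zmax',np.percentile(q[:,2],[90,97,99.5]).round(4),'mean',q.mean(0).round(3))
        h=np.percentile(q[:,2],97)-.006; t=q[q[:,2]>h]; print('   top mean',t.mean(0).round(4),len(t))
tiles=[]
for n,b in [('scene0',(165,140,215,185)),('scene0',(335,192,385,237)),('side0',(243,310,293,355)),('side0',(213,165,263,210))]:
    a=cv2.imread(f'pics/{n}.png'); tiles.append(cv2.resize(a[b[1]:b[3],b[0]:b[2]],(390,290),interpolation=cv2.INTER_CUBIC))
cv2.imwrite('pics/crop1.png',np.vstack([np.hstack(tiles[:2]),np.hstack(tiles[2:])]))
E
```

```text
scene0 (165, 140) 143 zmax [0.0622 0.0637 0.0641] mean [ 0.512 -0.244  0.042]
   top mean [ 0.5123 -0.2484  0.0618] 36
scene0 (335, 192) 131 zmax [0.0771 0.0787 0.0796] mean [0.459 0.296 0.051]
   top mean [0.4555 0.2973 0.0766] 38
scene0 (210, 170) 1146 zmax [0.0925 0.0965 0.0986] mean [0.587 0.002 0.065]
   top mean [5.241e-01 5.000e-04 9.420e-02] 165
side0 (245, 305) 454 zmax [0.0615 0.0625 0.0636] mean [ 0.51  -0.261  0.042]
   top mean [ 0.5088 -0.2526  0.0608] 122
side0 (215, 165) 288 zmax [0.0724 0.0769 0.0782] mean [0.45  0.339 0.038]
   top mean [0.4536 0.2931 0.0755] 34
side0 (240, 215) 1931 zmax [0.0897 0.0957 0.0975] mean [ 0.578 -0.014  0.064]
   top mean [ 0.5163 -0.0058  0.0939] 190
```

View pics/crop1.png

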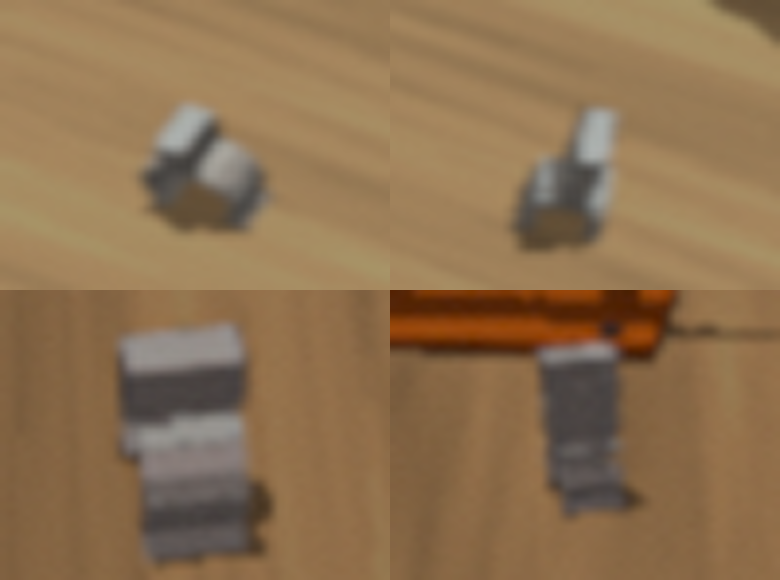

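The small clip is the right-hand one (about 0.455, 0.295): top at 76 mm, tall tab. The left one is the big clip, 62 mm high. Next is the wrist camera offset, then I move towards it.

```bash
python3 - <<'E'
from h import *
s=ctrl.read_state(); R=np.array(s['ee_rot']);T=np.array(camera_info('wrist')['extrinsics'])
print('cam in tool',(R.T@(T[:3,3]-s['eef_pos'])).round(4),'cam axes in tool',(R.T@T[:3,:3]).round(3).tolist())
E
python3 -m jog '{"travel":[[-0.04,-0.03,0],[-0.04,-0.03,0],[-0.04,-0.03,0],[-0.04,-0.03,0],[-0.04,-0.03,0],[-0.04,-0.03,0],[0,0,0]],"twist":[0,0,0,0,0,0,0],"jaw":[-1,-1,-1,-1,-1,-1,-1]}'
```

```text
cam in tool [ 0.0785  0.0004 -0.1424] cam axes in tool [[0.001, 0.952, 0.305], [1.0, -0.0, -0.0], [-0.0, 0.305, -0.952]]
time: 0.8
eef_pos: [0.429, 0.3415, 0.2312]
ee_rot: [[-0.904, 0.428, 0.001], [0.428, 0.904, -0.004], [-0.003, -0.003, -1.0]]
wrist_force: [-0.2, 1.0, -0.0]
gripper_width: 0.999
```

```bash
python3 - <<'E'
from h import *
im,d,K,T=shot('wrist','w1'); c=cloud(d,K,T)
m=((c[...,2]>.068)&(c[...,2]<.085)&(d>0)&(np.ptp(im.astype(int),axis=2)<40)).astype(np.uint8)
n,l,st,ce=cv2.connectedComponentsWithStats(m)
for i in range(1,n):
    if st[i,4]>60:
        q=c[l==i]; r=cv2.minAreaRect((q[:,:2]*1000).astype(np.float32)); print(st[i],ce[i].round(1),q.mean(0).round(4),np.median(q[:,2]).round(4),r)
E
```

```text
[401   0  19  15 159] [407.3   7.1] [0.3408 0.4815 0.079 ] 0.0796 ((341.29925537109375, 482.1476135253906), (13.33421802520752, 6.17031192779541), 29.16731834411621)
[237 222  30  32 467] [251.3 237.6] [0.453  0.2985 0.0749] 0.0756 ((453.9291076660156, 297.79107666015625), (28.060827255249023, 12.441247940063477), 12.46831226348877)
[489 337  71  21 549] [526.2 347.5] [0.6728 0.4901 0.073 ] 0.073 ((672.9637451171875, 490.1626892089844), (68.7779312133789, 3.654649496078491), 79.34432220458984)
```

View pics/w1.png

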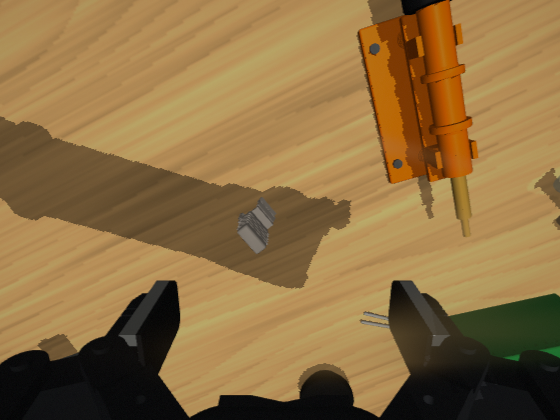

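```bash
python3 -m jog '{"travel":[[0,0,0],[0,0,0],[0,0,0],[0,0,0],[0,0,0],[-0.0075,-0.024,0.025],[-0.0075,-0.024,0.025],[0,0,0.025],[0,0,0.025],[0,0,0],[0,0,0]],"twist":[-0.132,-0.132,-0.132,-0.132,-0.132,0,0,0,0,0,0],"jaw":[0,0,0,0,0,0,0,0,0,0,0]}' 60
python3 - <<'E'
from h import *
im,d,K,T=load('w1'); c=cloud(d,K,T)
a=np.radians(12.5); x=np.array([np.cos(a),np.sin(a)]); y=np.array([-x[1],x[0]])
q=c[(d>0)&(c[...,2]>.008)&(c[...,2]<.12)]-[.4537,.298,0]; lx=q[:,:2]@x; ly=q[:,:2]@y
m=(abs(lx)<.06)&(abs(ly)<.1)&((abs(lx)>.016)|(abs(ly)>.017)); print('near obstacles',m.sum(), np.c_[lx,ly,q[:,2]][m][::40].round(3) if m.any() else '')
im,d,K,T=shot('wrist','w2'); c=cloud(d,K,T)
m=((c[...,2]>.068)&(c[...,2]<.085)&(d>0)&(np.ptp(im.astype(int),axis=2)<40)).astype(np.uint8)
m[300:]=0 if 0 else m[300:]
n,l,st,ce=cv2.connectedComponentsWithStats(m)
s=ctrl.read_state();R=np.array(s['ee_rot']);print(np.round(s['eef_pos'],4),R.round(3).tolist(),s['gripper_width'])
for i in range(1,n):
    if st[i,4]>200:
        q=c[l==i]; r=cv2.minAreaRect((q[:,:2]*1000).astype(np.float32)); p=np.r_[np.array(r[0])/1000,np.median(q[:,2])]
        print(st[i],ce[i].round(1),p.round(4),r,'in tool',(R.T@(p-s['eef_pos'])).round(4))
E
```

```text
time: 1.95
eef_pos: [0.4497, 0.3072, 0.1313]
ee_rot: [[-0.974, -0.229, -0.001], [-0.229, 0.974, -0.0], [0.001, -0.0, -1.0]]
wrist_force: [-0.3, -0.2, 0.1]
gripper_width: 0.5
near obstacles 0 
[0.4504 0.3075 0.1322] [[-0.974, -0.228, 0.001], [-0.228, 0.974, 0.001], [-0.001, 0.001, -1.0]] 0.4993148968319687
[255 214  22  48 958] [265.2 237.8] [0.4536 0.2972 0.0757] ((453.6253967285156, 297.2340393066406), (28.015670776367188, 12.277138710021973), 14.338998794555664) in tool [-0.0008 -0.0108  0.0565]
```

View pics/w2.png

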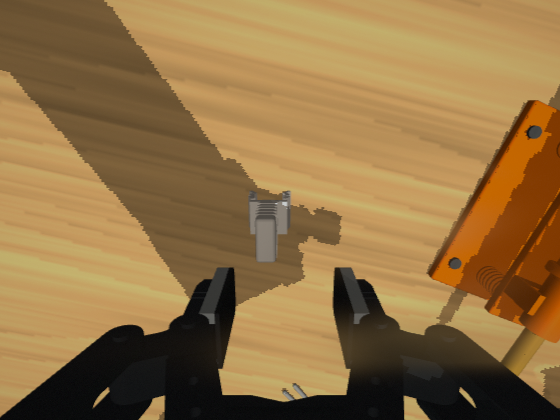

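The tab top is at (265,238), 12.3×28 mm and z 75.7 mm, with its yaw matched to the tool within 1°. I shift −11 mm in tool y, descend and grip.

```bash
python3 -m jog '{"travel":[[-0.0005,-0.0108,0],[0,0,0],[0,0,0.025],[0,0,0.025],[0,0,0.025],[0,0,0.014],[0,0,0],[0,0,0],[0,0,0],[0,0,0],[0,0,0],[0,0,0]],"twist":[0,0,0,0,0,0,0,0,0,0,0,0],"jaw":[0,0,0,0,0,0,0,1,1,1,1,1]}' 80
python3 -m jog '{"travel":[[0,0,0],[0,0,0],[0,0,-0.02],[0,0,-0.03],[0,0,-0.04],[0,0,-0.04],[0,0,-0.04],[0,0,0]],"twist":[0,0,0,0,0,0,0,0],"jaw":[1,1,1,1,1,1,1,1]}'
python3 - <<'E'
from h import *
im,d,K,T=shot('wrist','w3'); s=ctrl.read_state(); print(s['wrist_force'],s['gripper_width'],s['eef_pos'])
E
```

```text
time: 3.2
eef_pos: [0.4542, 0.2965, 0.0435]
ee_rot: [[-0.974, -0.227, 0.002], [-0.227, 0.974, 0.002], [-0.002, 0.001, -1.0]]
wrist_force: [-0.3, -0.0, 6.6]
gripper_width: 0.123
time: 4.0
eef_pos: [0.4559, 0.2978, 0.2182]
ee_rot: [[-0.974, -0.227, 0.008], [-0.227, 0.974, 0.007], [-0.009, 0.005, -1.0]]
wrist_force: [0.5, 0.2, -0.8]
gripper_width: 0.13
[-0.5636978  -0.27209843 -0.33742842] 0.12565018421101232 [0.45464685 0.29689814 0.21535064]
```

View pics/w3.png

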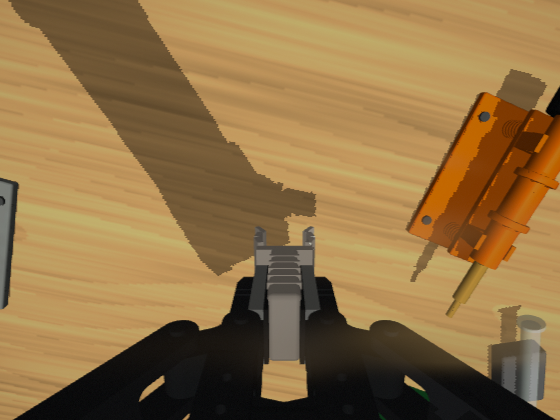

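Clip is held by the tab (w3: tab at (285,330), arch and lips ahead of it at (285,245)). Next: the clip's place in the tool, and a rough neck position from the scene and side clouds.

```bash
python3 - <<'E'
from h import *
s=ctrl.read_state();R=np.array(s['ee_rot']);p0=np.array(s['eef_pos'])
im,d,K,T=load('w3'); c=cloud(d,K,T); t=(c-p0)@R
m=(d>0)&(abs(t[...,0])<.03)&(abs(t[...,1])<.025)&(t[...,2]>-.06)&(t[...,2]<.06)&(im.min(2)>70)&(np.ptp(im.astype(int),axis=2)<40)
mm=m&(t[...,2]<-.025); print('tab top tool', t[mm].mean(0).round(4),np.median(t[mm],0).round(4),mm.sum(),cv2.minAreaRect((t[mm][:,:2]*1000).astype(np.float32)))
mm=m&(t[...,2]>.005)&(t[...,2]<.03); q=t[mm];print('arch', mm.sum(),q.min(0).round(4),q.max(0).round(4))
for n,b in [('scene0',(210,170,275,250)),('side0',(240,215,355,272))]:
    im,d,K,T=load(n); c=cloud(d,K,T)[b[1]:b[3],b[0]:b[2]]; i=im[b[1]:b[3],b[0]:b[2]].astype(int)
    k=(c[...,2]>.06)&(i.max(2)<60); st=(c[...,2]>.075)&(i.min(2)>70)
    br=(c[...,2]>.06)&(i[...,0]-i[...,2]>50)
    for nm,m in [('handle',k),('steel',st),('brass',br)]: 
        q=c[m]; print(n,nm,len(q),q.mean(0).round(4), q.min(0).round(3),q.max(0).round(3))
E
```

```text
tab top tool [ 0.0003  0.001  -0.0347] [ 0.0009  0.0011 -0.0349] 2221 ((-1.628605842590332, 1.0751752853393555), (29.221452713012695, 20.6031494140625), 0.1857992261648178)
arch 641 [-0.0035 -0.014   0.0061] [0.0108 0.0165 0.03  ]
scene0 handle 210 [0.5333 0.0131 0.1049] [ 0.484 -0.013  0.061] [1.031 0.327 1.002]
scene0 steel 409 [0.6148 0.0097 0.1265] [ 0.489 -0.026  0.075] [1.031 0.327 1.002]
scene0 brass 87 [0.7241 0.0465 0.2405] [ 0.482 -0.025  0.076] [1.031 0.327 1.002]
side0 handle 519 [ 0.5379 -0.0276  0.0877] [ 0.482 -0.742  0.06 ] [0.65  0.004 0.587]
side0 steel 406 [ 0.5853 -0.0279  0.0971] [ 0.483 -0.742  0.079] [0.652 0.007 0.587]
side0 brass 132 [ 0.6206 -0.1224  0.1596] [ 0.48  -0.742  0.075] [0.708 0.011 0.587]
```

```bash
python3 -m jog '{"travel":[[0.001,-0.015,-0.005],[0.001,-0.03,-0.005],[0.001,-0.03,-0.005],[0.001,-0.03,-0.005],[0.001,-0.03,0],[0.001,-0.03,0],[0.001,-0.03,0],[0.001,-0.025,0],[0,-0.01,0],[0,0,0],[0,0,0]],"twist":[0,0,0,0,0,0,0,0,0,0,0],"jaw":[1,1,1,1,1,1,1,1,1,1,1]}'
python3 - <<'E'
from h import *
im,d,K,T=shot('wrist','w4'); s=ctrl.read_state(); print(s['wrist_force'],s['gripper_width'],s['eef_pos'],np.round(s['ee_rot'],3))
E
```

```text
time: 5.15
eef_pos: [0.4971, 0.0709, 0.2317]
ee_rot: [[-0.974, -0.228, -0.001], [-0.228, 0.974, 0.0], [0.001, 0.001, -1.0]]
wrist_force: [-0.9, 0.7, -0.6]
gripper_width: 0.13
[ 0.30158415  0.10644808 -0.47950353] 0.13162579426866386 [0.49722173 0.07136974 0.23189334] [[-0.973 -0.229 -0.001]
 [-0.229  0.973  0.   ]
 [ 0.001  0.001 -1.   ]]
```

View pics/w4.png

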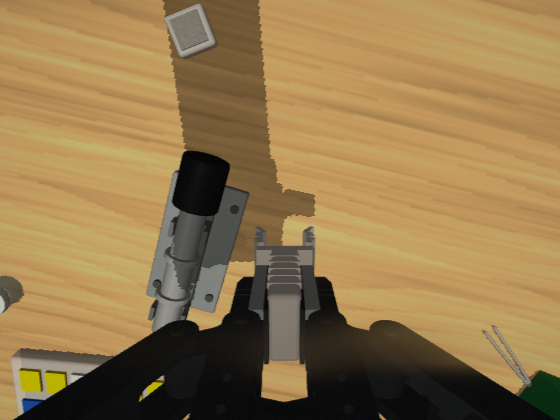

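```bash
cat > fit.py <<'E'
from h import *
from scipy.optimize import least_squares
import sys
def fit(name):
    im,d,K,T=load(name); c=cloud(d,K,T); i=im.astype(int)
    ok=(d>0)&(np.hypot(c[...,0]-.59,c[...,1]+.0)<.14)
    f=lambda p,q,:np.linalg.norm(np.cross(q-[.59,p[0],p[2]],np.array([1,p[1],p[3]])/np.linalg.norm([1,p[1],p[3]])),axis=1)
    m=ok&(abs(c[...,2]-.076)<.024)&(i.max(2)<45)
    n,l,st,ce=cv2.connectedComponentsWithStats(m.astype(np.uint8)); b=1+st[1:,4].argmax(); h=c[l==b]; print('handle',st[b],h.mean(0).round(3))
    p=np.array([0.,.05,.076,0])
    for it in range(5):
        q=c[ok&(c[...,2]>.07)]; e=f(p,q); u=np.array([1,p[1],p[3]]);u/=np.linalg.norm(u)
        s=(q-[.59,p[0],p[2]])@u
        N=q[(abs(e-.012)<.003+.006*(it<2))&(abs(s)<.05)]
        r=least_squares(lambda p:np.r_[(f(p,h)-.02)*np.sqrt(len(N)/len(h)),f(p,N)-.012],p,loss='soft_l1',f_scale=.001); p=r.x
    u=np.array([1,p[1],p[3]]);u/=np.linalg.norm(u); o=np.array([.59,p[0],p[2]])
    print(name,'axis y@.59 %.4f yaw %.2fdeg z %.4f pitch %.2f'%(p[0],np.degrees(np.arctan(p[1])),p[2],np.degrees(p[3])),len(N),'handle res',np.median(f(p,h)-.02).round(4),'neck res',np.median(f(p,N)-.012).round(4))
    q=c[ok&(c[...,2]>.012)]; s=(q-o)@u; e=f(p,q)
    sh=(h-o)@u; print('handle s',np.percentile(sh,[.5,99.5]).round(4))
    for a in np.arange(-.06,.06,.002):
        k=(s>=a)&(s<a+.002)&(e<.025)&(q[:,2]>.078)
        if k.sum()>3: print('%.3f:%.1f'%(a+.001,1000*np.percentile(e[k],80)),end=' ')
    print()
    # base plate by height 5..15mm
    bp=ok&(abs(c[...,2]-.010)<.003)&(np.ptp(i,axis=2)<30); Q=c[bp]; R=cv2.minAreaRect((Q[:,:2]*1000).astype(np.float32)); print('plate',R)
    b=Q[:,:2]-o[:2]; w=np.array([-u[1],u[0]])
    print('plate s',np.percentile(b@u[:2],[.5,99.5]).round(4),'t',np.percentile(b@w,[.5,99.5]).round(4))
if __name__=='__main__': 
    for n in sys.argv[1:]: fit(n)
E
python3 fit.py w4 scene0 side0
```

```text
handle [ 172  151   58   65 2823] [0.5   0.004 0.09 ]
w4 axis y@.59 -0.0057 yaw -4.37deg z 0.0755 pitch 0.10 2559 handle res -0.0001 neck res -0.0
handle s [-0.1097 -0.0656]
-0.059:12.3 -0.057:12.1 -0.055:12.4 -0.053:12.3 -0.051:12.2 -0.049:12.1 -0.047:14.2 -0.045:14.5 -0.043:14.1 -0.041:13.8 -0.039:14.6 -0.037:14.1 -0.035:14.1 -0.033:12.4 -0.031:12.0 -0.029:12.3 -0.027:12.0 -0.025:12.2 -0.023:12.1 -0.021:12.6 -0.019:15.9 -0.017:16.3 -0.015:16.3 -0.013:15.6 -0.011:12.9 -0.009:12.8 -0.007:12.7 -0.005:12.6 -0.003:12.5 -0.001:12.6 0.001:12.5 0.003:12.8 0.005:12.6 0.007:12.6 0.009:12.4 0.011:12.5 0.013:12.6 0.015:12.5 0.017:12.7 0.019:12.9 0.021:15.7 0.023:16.2 0.025:16.2 0.027:15.7 0.029:12.6 0.031:12.1 0.033:12.0 0.035:12.0 0.037:12.1 0.039:12.0 0.041:14.6 0.043:14.1 0.045:13.9 0.047:12.5 0.049:14.2 0.051:13.8 0.053:13.6 0.055:12.0 0.057:12.4 0.059:11.6 
plate ((593.2431640625, -5.595367431640625), (79.3780517578125, 149.77215576171875), 85.69723510742188)
plate s [-0.071   0.0763] t [-0.0387  0.0399]
handle [252 177  17  18 152] [0.508 0.007 0.092]
scene0 axis y@.59 -0.0063 yaw -4.23d
[... 1168 characters left out ...]
0.039:15.0 -0.037:15.0 -0.035:14.9 -0.033:13.1 -0.031:12.6 -0.029:13.6 -0.027:13.7 -0.023:12.6 -0.021:13.9 -0.019:17.5 -0.017:17.9 -0.015:17.2 -0.013:13.7 -0.011:14.6 -0.009:14.1 -0.005:14.0 -0.003:14.5 -0.001:13.9 0.001:14.7 0.003:14.7 0.005:14.3 0.007:16.0 0.009:14.8 0.011:15.9 0.013:14.5 0.015:15.7 0.017:14.5 0.019:16.2 0.021:18.0 0.023:17.7 0.025:15.3 0.027:15.3 0.029:14.6 0.031:13.9 0.033:14.3 0.035:14.7 0.037:14.4 0.039:15.6 0.041:17.6 0.043:16.6 0.045:15.2 0.047:16.3 0.049:15.3 0.051:16.5 0.053:15.6 0.055:15.0 0.057:15.0 0.059:15.5 
plate ((592.1171264648438, -11.022453308105469), (77.20085144042969, 148.43792724609375), 85.41322326660156)
plate s [-0.0712  0.076 ] t [-0.0419  0.0329]
```

The neck is near (0.594, −0.006, 0.076), rod yaw −4.4°. The w4 and scene views agree, and the plate centre (0.593, −0.0055) and collar spacing fit the description. I move above the neck.

```bash
python3 -m jog '{"travel":[[0,0,0],[0,0,0],[0,0,0],[-0.02,-0.014,0],[-0.02,-0.014,0],[-0.02,-0.014,0],[-0.02,-0.014,0.01],[-0.015,-0.01,0.02],[-0.0075,-0.0047,0.02],[0,0,0.015],[0,0,0.007],[0,0,0]],"twist":[0.1,0.105,0.1,0,0,0,0,0,0,0,0,0],"jaw":[1,1,1,1,1,1,1,1,1,1,1,1]}'
cat > look.py <<'E'
from h import *
import sys
k=sys.argv[1]; im,d,K,T=shot('wrist','w'+k); s=ctrl.read_state();R=np.array(s['ee_rot']);p0=np.array(s['eef_pos'])
shot('side','s'+k); shot('scene','c'+k)
print(p0.round(4),R.round(3).tolist(),np.round(s['wrist_force'],2),s['gripper_width'])
a=cv2.imread(f'pics/w{k}.png'); b=cv2.imread(f'pics/s{k}.png')[200:284,245:357]; c=cv2.imread(f'pics/c{k}.png')[165:249,195:307]
cv2.imwrite(f'pics/v{k}.png',np.vstack([cv2.resize(a[120:420,:],(800,300+129)),np.hstack([cv2.resize(x,(224,168)) for x in (b,c)]+[np.zeros((168,352,3),np.uint8)])]))
E
python3 look.py 5
```

```text
time: 6.4
eef_pos: [0.5934, -0.0068, 0.1593]
ee_rot: [[-0.997, 0.074, -0.002], [0.074, 0.997, 0.0], [0.002, 0.0, -1.0]]
wrist_force: [-0.4, -0.3, 0.2]
gripper_width: 0.126
[ 0.5941 -0.0071  0.1603] [[-0.997, 0.074, -0.001], [0.074, 0.997, 0.0], [0.001, 0.0, -1.0]] [-0.59 -0.21  0.49] 0.1279845162886035
```

View pics/v5.png

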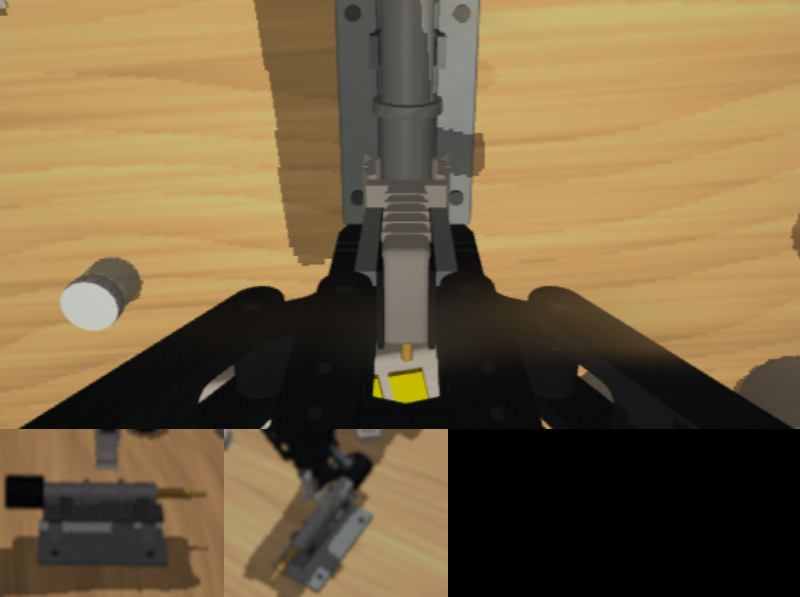

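The wrist view shows the rod at column ~408 and the clip arms at ~406 of 800, so they're well aligned. A quick numeric check in the tool frame:

```bash
python3 fit.py w5 2>&1 | grep -v '^-0.0'; python3 - <<'E'
from h import *
im,d,K,T=load('w5'); s=ctrl.read_state();R=np.array(s['ee_rot']);p0=np.array(s['eef_pos'])
t=(cloud(d,K,T)-p0)@R
m=(d>0)&(t[...,2]>.006)&(t[...,2]<.045)&(abs(t[...,1])<.025)&(t[...,0]>-.02)&(t[...,0]<.025)
for a in np.arange(.006,.045,.004):
    k=m&(t[...,2]>=a)&(t[...,2]<a+.004); q=t[k]
    if len(q)>10: print(a.round(3),len(q),'y',np.percentile(q[:,1],[1,99]).round(4),'x',np.percentile(q[:,0],[5,95]).round(4))
mm=(d>0)&(t[...,2]<-.033)&(t[...,2]>-.04)&(abs(t[...,1])<.02)&(abs(t[...,0])<.025)&(im.min(2)>80);q=t[mm];print('tab',np.percentile(q,[1,99],axis=0).round(4),np.median(q,0))
E
```

```text
handle [ 251   28   69   89 5738] [0.503 0.001 0.092]
w5 axis y@.59 -0.0056 yaw -4.33deg z 0.0756 pitch 0.10 3649 handle res 0.0 neck res -0.0001
handle s [-0.1085 -0.0654]
plate ((593.3806762695312, -5.6307830810546875), (79.66371154785156, 148.4506072998047), 85.7936782836914)
plate s [-0.0702  0.0759] t [-0.0392  0.0396]
0.006 96 y [-0.0046  0.0066] x [0.0143 0.0154]
0.01 309 y [-0.0118  0.0137] x [0.0062 0.0148]
0.014 278 y [-0.0118  0.0138] x [0.0058 0.0135]
0.018 16 y [-0.0117  0.0135] x [0.0123 0.013 ]
0.022 106 y [-0.0133  0.0153] x [0.0032 0.0134]
0.026 149 y [-0.0143  0.0165] x [-0.0021  0.0134]
0.03 45 y [-0.014   0.0161] x [0.0115 0.0137]
0.034 121 y [-0.0128  0.0152] x [0.0061 0.0135]
0.038 65 y [-0.0128  0.0153] x [0.0066 0.0135]
0.042 44 y [-0.0145  0.017 ] x [0.0101 0.0135]
tab [[ 0.005  -0.0089 -0.0362]
 [ 0.0125  0.0112 -0.0336]] [ 0.01119663 -0.00612293 -0.0349938 ]
```

Clip and rod agree across the rod within 0.1 mm, and the yaw is within 0.1°. Contact is expected at TCP z ≈ 0.119, so I go to just above it.

```bash
python3 -m jog '{"travel":[[-0.001,0,0.01],[0,0,0.01],[0,0,0.008],[0,0,0.006],[0,0,0.003],[0,0,0],[0,0,0]],"twist":[0,0,0,0,0,0,0],"jaw":[1,1,1,1,1,1,1]}' 100
for i in 1; do python3 -m jog '{"travel":[[0,0,0.002],[0,0,0.002],[0,0,0]],"twist":[0,0,0],"jaw":[1,1,1]}'; python3 -m jog '{"travel":[[0,0,0.002],[0,0,0.001],[0,0,0]],"twist":[0,0,0],"jaw":[1,1,1]}'; done | grep -v ee_rot
```

```text
time: 7.25
eef_pos: [0.5957, -0.0084, 0.1234]
ee_rot: [[-0.997, 0.076, 0.0], [0.076, 0.997, -0.0], [-0.0, -0.0, -1.0]]
wrist_force: [0.4, -0.4, -0.6]
gripper_width: 0.125
time: 7.55
eef_pos: [0.596, -0.0077, 0.1195]
wrist_force: [0.6, 2.3, 1.9]
gripper_width: 0.121
time: 7.85
eef_pos: [0.5961, -0.0075, 0.1166]
wrist_force: [0.5, 3.3, 4.0]
gripper_width: 0.126
```

```bash
python3 -m jog '{"travel":[[0,0.001,0],[0,0,0]],"twist":[0,0],"jaw":[1,1]}'; python3 -m jog '{"travel":[[0,0,0.001],[0,0,0.001],[0,0,0]],"twist":[0,0,0],"jaw":[1,1,1]}'|grep -v ee_rot; python3 -c "
from station import ctrl;s=ctrl.read_state();print(s['eef_pos'],s['wrist_force'],s['wrist_torque'])"
```

```text
time: 8.05
eef_pos: [0.5959, -0.0071, 0.1164]
ee_rot: [[-0.997, 0.076, 0.001], [0.076, 0.997, 0.0], [-0.001, 0.0, -1.0]]
wrist_force: [0.7, 2.8, 2.8]
gripper_width: 0.125
time: 8.35
eef_pos: [0.5959, -0.007, 0.1144]
wrist_force: [0.5, 4.7, 4.9]
gripper_width: 0.124
[ 0.59585617 -0.00696091  0.11438955] [0.46732125 4.72111389 4.94062357] [ 1.10598343 -0.18700275 -0.01507085]
```

The side force (+y, as large as the vertical) means only the +y lip bears, so the clip is too far to −y. I ease up and shift +y until the side force vanishes.

```bash
python3 -m jog '{"travel":[[0,0,-0.003],[0,0.0015,0],[0,0,0.001],[0,0,0.002],[0,0,0],[0,0,0]],"twist":[0,0,0,0,0,0],"jaw":[1,1,1,1,1,1]}'|grep -v ee_rot; python3 -m jog '{"travel":[[0,0.001,0],[0,0,0],[0,0,0]],"twist":[0,0,0],"jaw":[1,1,1]}'|grep -v ee_rot
```

```text
time: 8.95
eef_pos: [0.5956, -0.0066, 0.1143]
wrist_force: [0.2, -0.4, 4.7]
gripper_width: 0.118
time: 9.25
eef_pos: [0.5957, -0.0062, 0.1143]
wrist_force: [-0.1, -4.0, 4.1]
gripper_width: 0.125
```

```bash
python3 -m jog '{"travel":[[0,0,-0.003],[0,-0.001,0],[0,0,0.001],[0,0,0.002],[0,0,0],[0,0,0]],"twist":[0,0,0,0,0,0],"jaw":[1,1,1,1,1,1]}'|grep -v ee_rot; python3 -m jog '{"travel":[[0,0,0.001],[0,0,0.001],[0,0,0]],"twist":[0,0,0],"jaw":[1,1,1]}'|grep -v ee_rot;python3 -m jog '{"travel":[[0,0,0.001],[0,0,0.001],[0,0,0]],"twist":[0,0,0],"jaw":[1,1,1]}'|grep -v ee_rot
```

```text
time: 9.85
eef_pos: [0.5956, -0.0062, 0.1143]
wrist_force: [-0.5, -5.6, 4.0]
gripper_width: 0.12
time: 10.15
eef_pos: [0.5957, -0.0061, 0.1125]
wrist_force: [-0.3, -5.2, 6.0]
gripper_width: 0.123
time: 10.45
eef_pos: [0.5957, -0.006, 0.1107]
wrist_force: [-1.2, -5.1, 8.7]
gripper_width: 0.123
```

```bash
python3 -m jog '{"travel":[[0,-0.001,-0.002],[0,0,0],[0,0,0]],"twist":[0,0,0],"jaw":[1,1,1]}'|grep -v ee_rot; python3 -m jog '{"travel":[[0,0,0.001],[0,0,0.001],[0,0,0]],"twist":[0,0,0],"jaw":[1,1,1]}'|grep -v ee_rot
```

```text
time: 10.75
eef_pos: [0.5957, -0.0063, 0.1126]
wrist_force: [-0.2, -3.0, 7.1]
gripper_width: 0.126
time: 11.05
eef_pos: [0.5957, -0.0063, 0.1107]
wrist_force: [-1.9, -3.4, 7.9]
gripper_width: 0.124
```

```bash
python3 -m jog '{"travel":[[0,-0.001,0],[0,0,0],[0,0,0]],"twist":[0,0,0],"jaw":[1,1,1]}'|grep -v ee_rot; python3 -m jog '{"travel":[[0,0,0.001],[0,0,0.001],[0,0,0]],"twist":[0,0,0],"jaw":[1,1,1]}'|grep -v ee_rot
```

```text
time: 11.35
eef_pos: [0.5957, -0.0064, 0.1108]
wrist_force: [-0.8, -0.6, 8.5]
gripper_width: 0.123
time: 11.65
eef_pos: [0.5958, -0.0064, 0.1089]
wrist_force: [-2.3, -1.9, 10.2]
gripper_width: 0.121
```

```bash
python3 -m jog '{"travel":[[0,0,0.001],[0,0,0]],"twist":[0,0],"jaw":[1,1]}'|grep -v ee_rot; python3 -m jog '{"travel":[[0,0,0.001],[0,0,0]],"twist":[0,0],"jaw":[1,1]}'|grep -v ee_rot
```

```text
time: 11.85
eef_pos: [0.5958, -0.0064, 0.108]
wrist_force: [-1.4, -2.2, 11.5]
gripper_width: 0.126
time: 12.05
eef_pos: [0.5958, -0.0064, 0.1071]
wrist_force: [-2.4, -2.2, 12.4]
gripper_width: 0.123
```

```bash
python3 -m jog '{"travel":[[0,-0.0003,0.001],[0,0,0]],"twist":[0,0],"jaw":[1,1]}'|grep -v ee_rot
```

```text
time: 12.25
eef_pos: [0.5958, -0.0064, 0.1062]
wrist_force: [-2.3, -0.7, 11.6]
gripper_width: 0.126
```

```bash
python3 -m jog '{"travel":[[0,0,0.001],[0,0,0]],"twist":[0,0],"jaw":[1,1]}'|grep -v ee_rot
```

```text
time: 12.45
eef_pos: [0.5959, -0.0065, 0.1054]
wrist_force: [-3.2, -1.6, 13.5]
gripper_width: 0.125
```

```bash
python3 -m jog '{"travel":[[0,0,0.001],[0,0,0]],"twist":[0,0],"jaw":[1,1]}'|grep -v ee_rot
```

```text
time: 12.65
eef_pos: [0.5959, -0.0064, 0.1045]
wrist_force: [-3.4, -1.2, 13.7]
gripper_width: 0.129
```

```bash
python3 -m jog '{"travel":[[0.001,0,0.001],[0,0,0]],"twist":[0,0],"jaw":[1,1]}'|grep -v ee_rot
```

```text
time: 12.85
eef_pos: [0.5958, -0.0064, 0.1039]
wrist_force: [-1.3, -0.7, 15.2]
gripper_width: 0.128
```

```bash
python3 -m jog '{"travel":[[0.0005,0,0.001],[0,0,0]],"twist":[0,0],"jaw":[1,1]}'|grep -v ee_rot
```

```text
time: 13.05
eef_pos: [0.5957, -0.0064, 0.1031]
wrist_force: [-2.0, -0.6, 15.2]
gripper_width: 0.118
```

```bash
python3 -m jog '{"travel":[[0.0005,0,0.001],[0,0,0]],"twist":[0,0],"jaw":[1,1]}'|grep -v ee_rot
```

```text
time: 13.25
eef_pos: [0.5957, -0.0064, 0.1024]
wrist_force: [-0.1, -1.0, 15.6]
gripper_width: 0.126
```

```bash
python3 -m jog '{"travel":[[0.0005,0,0.001],[0,0,0]],"twist":[0,0],"jaw":[1,1]}'|grep -v ee_rot
```

```text
time: 13.45
eef_pos: [0.5957, -0.0064, 0.1016]
wrist_force: [-0.4, -1.2, 17.3]
gripper_width: 0.128
```

```bash
python3 look.py 6; python3 fit.py w6 c6 2>&1 | grep axis; python3 - <<'E'
from h import *
K,T=load('s6')[2:]
a=cv2.imread('pics/s6.png')[195:279,245:357]; b=cv2.imread('pics/w6.png')[60:300,130:430]
cv2.imwrite('pics/x6.png',np.hstack([cv2.resize(a,(448,336),interpolation=cv2.INTER_CUBIC),cv2.resize(b,(350,336))]))
E
```

```text
[ 0.5957 -0.0064  0.1017] [[-0.997, 0.075, 0.005], [0.075, 0.997, 0.002], [-0.005, 0.003, -1.0]] [ 0.6  -0.88 16.26] 0.12058887536561527
w6 axis y@.59 -0.0054 yaw -4.36deg z 0.0820 pitch -7.94 1628 handle res -0.0002 neck res 0.0003
c6 axis y@.59 -0.0040 yaw -3.14deg z 0.0764 pitch 10.58 73 handle res -0.0003 neck res 0.0007
```

View pics/x6.png

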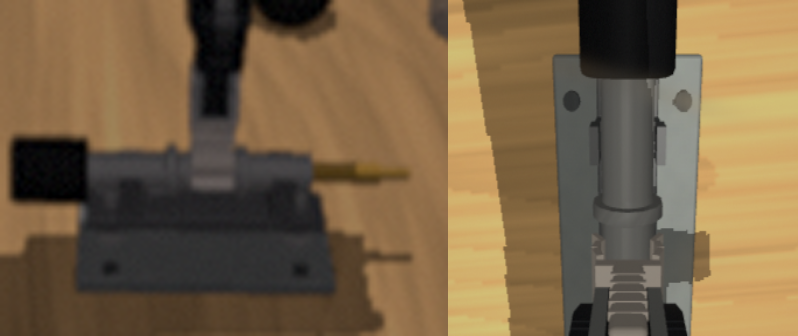

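The clip is between the collars and upright, rest pressed down, side forces near zero. I continue in 1 mm steps.

```bash
python3 -m jog '{"travel":[[0.0003,0,0.001],[0,0,0]],"twist":[0,0],"jaw":[1,1]}'|grep -v ee_rot
```

```text
time: 13.8
eef_pos: [0.5956, -0.0063, 0.1008]
wrist_force: [1.1, -0.4, 18.1]
gripper_width: 0.125
```

```bash
python3 -m jog '{"travel":[[0.0003,0,0.001],[0,0,0]],"twist":[0,0],"jaw":[1,1]}'|grep -v ee_rot
```

```text
time: 14.0
eef_pos: [0.5955, -0.0063, 0.0999]
wrist_force: [0.6, -0.2, 17.3]
gripper_width: 0.122
```

```bash
python3 -m jog '{"travel":[[0,0,0.001],[0,0,0]],"twist":[0,0],"jaw":[1,1]}'|grep -v ee_rot
```

```text
time: 14.2
eef_pos: [0.5955, -0.0063, 0.0988]
wrist_force: [0.6, -0.6, 15.3]
gripper_width: 0.127
```

```bash
python3 -m jog '{"travel":[[0,0,0],[0,0,0]],"twist":[0,0],"jaw":[1,1]}'|grep -v ee_rot;  python3 look.py 7; python3 - <<'E'
from h import *
for n in ['w5','w6','w7']:
    im,d,K,T=load(n); c=cloud(d,K,T)
    o=np.array([.594,-.0059]);u=np.array([np.cos(np.radians(-4.4)),np.sin(np.radians(-4.4))]);w=np.array([-u[1],u[0]])
    q=c[d>0]; s=(q[:,:2]-o)@u; t=(q[:,:2]-o)@w
    g=lambda a,b,z0,z1,tw:q[(s>a)&(s<b)&(abs(t)<tw)&(q[:,2]>z0)&(q[:,2]<z1),2]
    print(n,'collar top(-20)',np.percentile(g(-.021,-.018,.05,.11,.006),95).round(4),'rod top(-28)',np.percentile(g(-.032,-.026,.04,.1,.004),90).round(4),'handle',np.percentile(g(-.105,-.075,.04,.12,.004),90).round(4))
    k=(s>-.02)&(s<.0)&(abs(abs(t)-.0115)<.003)&(q[:,2]>.06); print('   arch shoulder z',np.percentile(q[k,2],[25,50,75]).round(4),k.sum())
E
```

```text
time: 14.4
eef_pos: [0.594, -0.0064, 0.0974]
wrist_force: [3.2, -1.1, 7.2]
gripper_width: 0.123
[ 0.5941 -0.0064  0.0973] [[-0.997, 0.075, 0.003], [0.075, 0.997, 0.002], [-0.003, 0.002, -1.0]] [ 1.2  -2.    7.24] 0.12797331573660753
w5 collar top(-20) 0.0924 rod top(-28) 0.0879 handle 0.0963
   arch shoulder z [0.1879 0.2174 0.2365] 7554
w6 collar top(-20) 0.0753 rod top(-28) 0.0708 handle 0.0793
   arch shoulder z [0.1309 0.1601 0.1787] 7519
w7 collar top(-20) 0.085 rod top(-28) 0.0807 handle 0.0892
   arch shoulder z [0.1316 0.1626 0.1749] 7286
```

It snapped: force dropped from 17.5 to 7.2 N, and the rest rose to 7 mm of sink. I relieve at once.

```bash
python3 -m jog '{"travel":[[0,0,-0.002],[0,0,-0.002],[0,0,-0.002],[0,0,0],[0,0,0]],"twist":[0,0,0,0,0],"jaw":[1,1,1,1,1]}'|grep -v ee_rot;python3 -m jog '{"travel":[[0,0,-0.001],[0,0,0],[0,0,0]],"twist":[0,0,0],"jaw":[1,1,1]}'|grep -v ee_rot
cat > m.py <<'E'
from h import *
import sys
n='w'+sys.argv[1]; im,d,K,T=shot('wrist',n); c=cloud(d,K,T); s_=ctrl.read_state()
o=np.array([.594,-.0059]);u=np.array([np.cos(np.radians(-4.4)),np.sin(np.radians(-4.4))]);w=np.array([-u[1],u[0]])
q=c[d>0]; s=(q[:,:2]-o)@u; t=(q[:,:2]-o)@w
g=lambda a,b,z0,z1,tw:q[(s>a)&(s<b)&(abs(t)<tw)&(q[:,2]>z0)&(q[:,2]<z1),2]
v=[np.percentile(g(-.021,-.018,.05,.11,.006),95)-.0924,np.percentile(g(-.032,-.026,.04,.1,.004),90)-.0879,np.percentile(g(-.105,-.075,.04,.12,.004),90)-.0963]
print('rest lift mm',np.round(np.array(v)*1000,2),np.round(s_['eef_pos'],4),np.round(s_['wrist_force'],2))
E
python3 m.py 8
```

```text
time: 15.05
eef_pos: [0.5923, -0.0064, 0.102]
wrist_force: [0.7, 3.3, 2.8]
gripper_width: 0.126
time: 15.35
eef_pos: [0.5921, -0.0066, 0.103]
wrist_force: [1.8, 5.0, 1.3]
gripper_width: 0.128
rest lift mm [-1.82 -1.61 -1.58] [ 0.5921 -0.0066  0.103 ] [1.65 5.07 1.28]
```

```bash
python3 -m jog '{"travel":[[-0.0005,0.001,-0.001],[-0.0005,0,-0.001],[0,0,0],[0,0,0]],"twist":[0,0,0,0],"jaw":[1,1,1,1]}'|grep -v ee_rot;python3 m.py 9;python3 -m jog '{"travel":[[0,0,-0.001],[0,0,-0.0005],[0,0,0],[0,0,0]],"twist":[0,0,0,0],"jaw":[1,1,1,1]}'|grep -v ee_rot
python3 m.py 10
```

```text
time: 15.8
eef_pos: [0.5925, -0.0066, 0.1048]
wrist_force: [-1.2, 4.8, 0.3]
gripper_width: 0.127
rest lift mm [-0.35 -0.14 -0.05] [ 0.5926 -0.0066  0.1048] [-2.04  5.99  0.66]
time: 16.25
eef_pos: [0.5927, -0.0066, 0.1063]
wrist_force: [-1.0, 4.7, -1.3]
gripper_width: 0.124
rest lift mm [0.93 1.38 1.35] [ 0.5927 -0.0066  0.1063] [-2.17  5.23 -2.27]
```

```bash
python3 -m jog '{"travel":[[0,0.001,-0.001],[0,0,-0.0005],[0,0,0],[0,0,0],[0,0,0],[0,0,0]],"twist":[0,0,0,0,0,0],"jaw":[1,1,1,1,1,1]}'|grep -v ee_rot
python3 m.py 11
```

```text
time: 16.9
eef_pos: [0.5933, -0.0064, 0.1081]
wrist_force: [-2.2, 2.1, -3.8]
gripper_width: 0.124
rest lift mm [2.49 2.82 2.94] [ 0.5934 -0.0064  0.1082] [-2.84  0.48 -3.82]
```

The rest is lifted 2.8 mm with the clip holding (3.8 N pull), held for over 0.4 s. I lower it back to zero and check before releasing.

```bash
python3 -m jog '{"travel":[[0,0,-0.0003],[0,0,0],[0,0,0],[0,0,0.001],[0,0,0.001],[0,0,0.001],[0,0,0],[0,0,0]],"twist":[0,0,0,0,0,0,0,0],"jaw":[1,1,1,1,1,1,1,1]}'|grep -v ee_rot
python3 m.py 12
```

```text
time: 17.75
eef_pos: [0.5944, -0.0064, 0.106]
wrist_force: [0.8, -1.4, -1.6]
gripper_width: 0.123
rest lift mm [0.66 0.74 0.92] [ 0.5944 -0.0063  0.106 ] [ 0.23 -1.86 -1.48]
```

```bash
python3 -m jog '{"travel":[[0,0,0.001],[0,0,0],[0,0,0],[0,0,0],[0,0,0],[0,0,0],[0,0,0]],"twist":[0,0,0,0,0,0,0],"jaw":[1,1,0.6,0.4,0.2,0.2,0.2]}' 20|grep -v ee_rot
python3 m.py 13
```

```text
time: 18.5
eef_pos: [0.5936, -0.0058, 0.1046]
wrist_force: [0.3, 0.3, 0.4]
gripper_width: 0.398
rest lift mm [-0.64 -0.43 -0.32] [ 0.5936 -0.0058  0.1046] [ 0.01  0.19 -0.04]
```

```bash
python3 -m jog '{"travel":[[0,0,-0.005],[0,0,-0.015],[0,0,-0.025],[0,0,-0.025],[0,0,-0.03],[0.02,0,-0.02],[0.02,0,0],[0,0,0],[0,0,0],[0,0,0]],"twist":[0,0,0,0,0,0,0,0,0,0],"jaw":[0.2,0.2,0.2,0.2,0,0,0,0,0,0]}'|grep -v ee_rot
python3 m.py 14; python3 look.py 15; python3 - <<'E'
from h import *
im,d,K,T=load('w15'); c=cloud(d,K,T); o=np.array([.594,-.0059]);u=np.array([np.cos(np.radians(-4.4)),np.sin(np.radians(-4.4))]);w=np.array([-u[1],u[0]])
s=(c[...,:2]-o)@u;t=(c[...,:2]-o)@w
for a,b in [(.108,.13),(.13,.145)]:
    m=(d>0)&(abs(s)<.03)&(abs(t)<.03)&(c[...,2]>a)&(c[...,2]<b); q=np.c_[s[m],t[m],c[...,2][m]]
    print(a,len(q),np.percentile(q,[1,50,99],axis=0).round(4).tolist())
E
```

```text
time: 19.55
eef_pos: [0.5545, -0.0029, 0.2249]
wrist_force: [0.3, 0.7, 0.2]
gripper_width: 0.498
rest lift mm [-0.73 -0.43 -0.38] [ 0.5544 -0.003   0.2246] [ 0.08 -0.42 -0.12]
[ 0.5543 -0.003   0.2244] [[-0.997, 0.076, -0.0], [0.076, 0.997, -0.0], [0.0, -0.0, -1.0]] [-0.01 -0.28 -0.65] 0.5020504209796278
0.108 226 [[-0.0144, -0.0062, 0.1085], [-0.0137, 0.0006, 0.1208], [-0.0011, 0.0064, 0.1294]]
0.13 649 [[-0.0139, -0.0058, 0.1305], [-0.0016, -0.0001, 0.1361], [0.0135, 0.0056, 0.1377]]
```

View pics/v15.png

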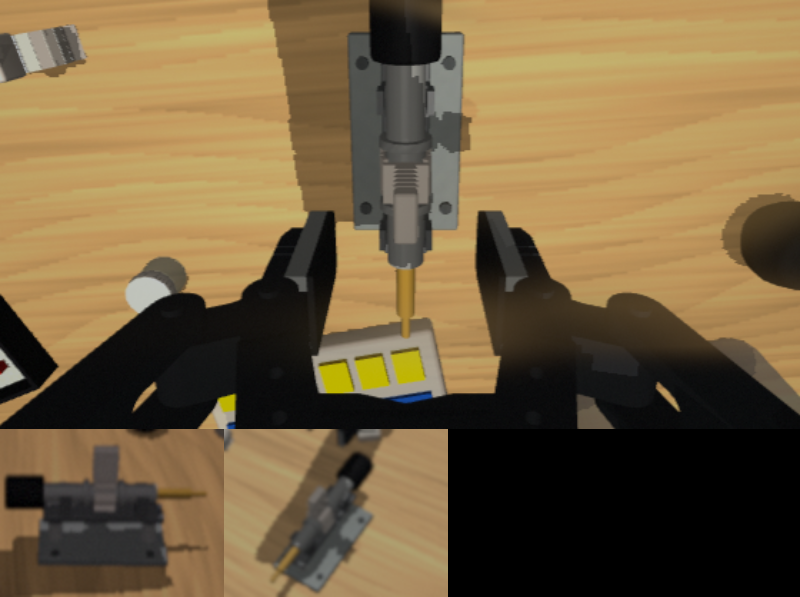

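The clip sits on the neck with its tab upright: top at 137 mm, so the bore is about 76 mm up and centred across the rod. The fingers are clear, so I hand in.

```bash
python3 -c "
from station import ctrl;print(ctrl.hand_in())"
```

```text
the job is handed in; nothing more can be done
None
```

The small clip is snapped onto the neck and held the pull test. I've let go of it and handed the job in; the hand-in gives no verdict.

- **Snap:** the push peaked at about 18 N (rest about 18 mm down). The force then fell to 7 N with the rest about 7 mm down, and I eased off straight away.
- **Pull test:** by the tab I lifted the rest about 2.8 mm above its resting height for more than 0.4 s, with a 3.8 N pull. I then let it settle back and released the tab.
- **Final check:** the tab's top is at 137 mm, which puts the bore within about 0.5 mm of the rod's axis, and it is centred along and across the neck to within 1 mm. The tab looks upright. The rest reads 0.4–0.7 mm low, inside the camera's accuracy, and the gripper is well clear.
- **Disagreement on the way:** the camera showed the clip centred, but early in the push I felt up to about 5 N sideways. I shifted the clip roughly 1 mm by feel to relieve it. About 5 N of side force came back after the snap, and I eased that off too before the full lift.
- **Not checked:** I never touched the big clip or the bystanders, and I did not measure their positions again at the end.

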